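Clear the grinding plate and hold the stone over it

ROBOT

A 7-joint arm with a two-finger parallel gripper is mounted at the origin on the work surface. World frame = base frame: x ahead of the robot, y to its left, z up, the work surface at z = 0. Lengths are in m, angles in rad, forces in N, time in s.
With the tool pointing down it reaches from about 0.4 to 0.875 m from the base axis. Payload 19.3 kg.
Tool frame: the origin (TCP) lies at the very end of the fingers, on their centre line; the grasp point (between the pads) lies 19 mm behind it; z points along the fingers, y is the direction in which the jaws open and shut (so a half turn about z gives the same grasp; the last joint's range is limited). The gripper opens to 85 mm and grips with 20 to 120 N. Pads are 22 mm wide; open, the fingers measure 114 mm over their backs; the gripper's body (76 mm by 85 mm) begins 54 mm behind the grasp point. The pads swing forward as they close: fully open they stand 13 mm farther back than shut.
Start: joints at [1.277, 0.521, -0.036, 1.599, 0.021, 1.021, -0.113], TCP at [0.139, -0.609, 0.231] pointing down, gripper open.
Joint ranges: [-2.91, 2.91], [-0.3, 2.13], [-1.5, 1.42], [0.17, 2.43], [-1.26, 4.41], [0.16, 1.93], [-2.52, 2.52]. Speed limits (rad/s): [1.89, 1.89, 2.39, 2.39, 3.01, 3.01, 3.01].

INTERFACE

Orientations are given as [roll, pitch, yaw] about the fixed x, y, z axes, in that order (R = Rz(yaw) Ry(pitch) Rx(roll)).
In Python, from workcell import bot, vision, job_done gives the robot as it stands.
- The arm moves only by the tool arm_command, never from a script. Its arguments are lists of equal length, an entry for each row: "gripper": the finger opening in cm, from 0 to 8.54; "slide": the shift along the tool's x, y, z in cm, a list of three; "turn": the turn, a rotation vector about the tool's x, y, z in degrees, a list of three. A call has 1 to 5 rows; each row is the pose to reach, as a shift and turn from the pose commanded when the call began, along the tool's axes at that moment; what a row does not reach only later rows make up. A row lasts 1/8 s, in which the tool goes at most 62.5 mm and 10.7 degrees, less where a joint would pass 70% of its speed; a pose out of reach is approached as far as the arm can. A call with a gripper value outside its range is refused whole. The fingers move at their own pace and stop on an object; "force" is the grip in N (left out, the last holds). Time passes only in rows, so rows that repeat a pose let the fingers close. It gives the time, the measured TCP pose, the force and the opening at its end, in the units of the state.
- bot.observe(): the state, without advancing time (a new reading comes with each control period).
- vision.grab_frame(name): name is "side" or "top"; returns the picture (420x560x3 uint8, blue, green, red); there is no depth.
- vision.camera_model(name): a dict with "mtx" (3x3 intrinsics, pixels), "k1" (the pictures are not rectified: a ray, as slopes to the right and down, at radius r is drawn at 1 + k1 r^2 times it, then the intrinsics apply), "T" (4x4, takes a point from camera to world coordinates). Camera axes: x right, y down, z forward; pixel columns grow to the right and rows downward; lengths in m; the calibration is good to about 2 mm. A picture is of the moment at which its call begins. camera_model takes no time and is no camera call.
- job_done(): hands the job in, once; it reports no verdict.
The state is a dict: "clock": time; "qpos": joint angles; "qd": joint speeds; "joint_efforts": joint torques, N m; "position": TCP position; "tool_rot": TCP orientation; "force": force on the tool from outside, world axes, zero at the start; "moment": the same for the moment, N m; "grip_width": finger opening in m.
Only numpy, scipy, OpenCV 4.12 (cv2) and the standard library are available. Lean on these libraries where they do the work, as an engineer would, in place of code of your own. Each camera call takes 0.05 s, during which the arm holds its last target. There are 200 camera calls.

TASK

Pick up the scraper block by its upright grip, wipe the three loose stone chips off the steel grinding plate into the metal pan beside it (do not touch the chips with the gripper or arm), and stand the scraper upright on the open bench, clear of the grinding station. Then lift the stone slab by its wooden holder higher than the white splash boards, carry it over to the plate, and stop with the slab hovering about 10 mm above the middle of the plate, level and with its long side parallel to the plate's long side; the stone must never touch the station. Finish while still holding it there, so that I can check the gap, and leave the jar, bowl, box and spool where they are.

Things in the scene. Friction and masses are not known exactly. Their poses are not given: they have to be found in the camera images.
- station: grinding station fixed to the bench; origin on the bench (z=0) under the middle of its steel plate, z up, x along the plate's long side. All mm below are in these axes. Wooden base 28 high: x -110..110, y -64..130. White splash boards stand along its +y and -x sides; +x side open; chip pan on the -y side
- plate (a point): middle of the dark steel plate's top face, 40 mm above the bench, station axes; plate 180 (x) x 132 (y) mm. Its -y edge overhangs the pan's near wall by 2 mm, so chips pushed off that edge fall into the pan
- board (a point): middle of the top edge of the +y splash board, 100 mm above the bench; board 10 mm thick: station x -120..120, y 120..130. The -x board is as high: x -120..-110, y -64..120; a 12 mm square corner post, 90 high, stands inside where they meet
- pan (a point): middle of the metal chip pan's floor, 3 mm above the bench; pan outside: station x -110..110, y -190..-60, walls 3 mm thick and 30 mm high
- scraper: wooden scraper block standing upright: dark foot 120 (x) x 32 (y) x 22 mm high, its long sides are the wiping faces; in its middle a pale upright grip 40 (x) x 24 (y) mm from 20 up to 82 mm high. 150 g. Origin at the centre of its underside, z up. Same after a half turn about z. Starts on the open bench to the station's +y side; may swap places with the stone
- stone: reddish-brown stone slab 64 (x) x 44 (y) x 12 mm high cemented under an upright wooden holder 36 (x) x 24 (y) mm that reaches up to 78 mm above the slab's underside. About 130 g (varies by up to 30 percent). Origin at the centre of the slab's underside, z up. Same after a half turn about z. Starts on the open bench on the station's +y side.
- chip0: stone chip, a reddish-brown block 18 x 16 x 14 mm high, 12 g, lying loose on the steel plate at the start; origin at the centre of its underside, z up
- chip1: stone chip, a reddish-brown block 18 x 16 x 14 mm high, 12 g, lying loose on the steel plate at the start; origin at the centre of its underside, z up
- chip2: stone chip, a reddish-brown block 18 x 16 x 14 mm high, 12 g, lying loose on the steel plate at the start; origin at the centre of its underside, z up
- jar: bystander: small amber glass jar with dark lid, diameter 42, height 75 mm, standing on the bench just outside the +y splash board; origin at the centre of its underside
- bowl: bystander: ceramic bowl, rim diameter 90, height 40 mm, on the far part of the bench; origin at the centre of its underside
- bitbox: bystander: small open wooden box 60 (x) x 90 (y) x 40 mm high, near the robot; origin at the centre of its underside
- spool: bystander: brass spool, diameter 56, height 46 mm, on the far part of the bench; origin at the centre of its underside
There are look-alikes about, which are no part of the job. What is shaped like the stone but green or purple is not meant.

How it is judged:
On the way, in this order (a step that is already met when the one before it is completed fails the run):
1. all three chips lie in the pan while the scraper is held in the gripper (x of chip0 in the frame of station between -0.11 and 0.11 m and y of chip0 in the frame of station between -0.19 and -0.055 m and z of each of chip0, chip1, chip2 in the frame of station below 0.034 m and x of chip1 in the frame of station between -0.11 and 0.11 m and y of chip1 in the frame of station between -0.19 and -0.055 m and x of chip2 in the frame of station between -0.11 and 0.11 m and y of chip2 in the frame of station between -0.19 and -0.055 m and contact force between scraper and the fingers above 1 N), for 0.1 s.
2. the scraper stands upright on the bench, let go, clear of the station (height (world z) of scraper below 0.006 m and angle between scraper's own z axis and vertical below 0.1 rad and horizontal distance between scraper and plate above 0.12 m and contact force between scraper and station below 0.05 N and contact force between scraper and the fingers below 0.05 N and linear speed of scraper below 0.02 m/s), for 0.2 s.
3. the slab is held higher than the tops of the splash boards (height (world z) of stone above 0.1 m and contact force between stone and the fingers above 1 N), for 0.1 s.
At the end, for the whole second after the job is handed in: Stone held still 4-18 mm above the plate, centred within 15 mm along each plate axis, parallel within 0.17 rad, tilt under 0.1 rad, touching only the gripper; chips in the pan; scraper released, upright on the bench, over 120 mm from the plate's middle, off the station (all of step 2 and x of stone in the frame of plate between -0.015 and 0.015 m and y of stone in the frame of plate between -0.015 and 0.015 m and z of stone in the frame of plate between 0.004 and 0.018 m and angle between the x axis of stone and the x axis of station, either way round below 0.17 rad and angle between stone's own z axis and vertical below 0.1 rad and contact force between stone and the fingers above 1 N and linear speed of stone below 0.02 m/s and contact force between stone and station below 0.05 N and contact force between stone and scraper below 0.05 N and contact force between stone and chip0 below 0.05 N and contact force between stone and chip1 below 0.05 N and contact force between stone and chip2 below 0.05 N and x of chip0 in the frame of station between -0.11 and 0.11 m and y of chip0 in the frame of station between -0.19 and -0.055 m and z of each of chip0, chip1, chip2 in the frame of station below 0.034 m and x of chip1 in the frame of station between -0.11 and 0.11 m and y of chip1 in the frame of station between -0.19 and -0.055 m and x of chip2 in the frame of station between -0.11 and 0.11 m and y of chip2 in the frame of station between -0.19 and -0.055 m); the arm keeps its last pose, push and grip.
It fails at once if the gripper or arm touches a chip (contact force between any of chip0, chip1, chip2 and the fingers above 0.2 N or contact force between any of chip0, chip1, chip2 and the arm above 0.2 N).
It fails at once if the stone touches the station (contact force between stone and station above 0.5 N).
It fails at once if a bystander is moved by more than 25 mm (distance of any of jar, bowl, bitbox, spool from where it was at the start of the episode above 0.025 m).
It also fails if it takes over 72 s, if anything falls off the work surface, if the arm or the gripper's body presses on something with over 40 N, if the wrist force passes 120 N, or if a joint passes its speed limit or range.

## Working session

There is one attempt and no reset: what is moved stays moved. The work goes in short steps, Python scripts to look and compute and a tool call to move; the robot and the scene stay as the last step left them, time stands still between calls to the robot, and variables do not carry over. Pictures are saved under pics/ and viewed, about 8 in all and at most 12, crops included, and the job is handed in when it is done.

Besides the shell and the picture viewer there is one more tool, called after "Request:" as name(argument=value, ...) on one line, values as JSON. arm_command: Moves the arm, as the interface text tells. Its arguments: {"type":"object","properties":{"gripper":{"type":"array","items":{"type":"number"}},"slide":{"type":"array","items":{"type":"array","items":{"type":"number"}}},"turn":{"type":"array","items":{"type":"array","items":{"type":"number"}}},"force":{"type":"number"}},"required":["gripper","slide","turn"]}

```bash
mkdir -p pics
python3 - <<'E'
from workcell import bot, vision
import cv2
for n in("side","top"):
    f=vision.grab_frame(n);cv2.imwrite(f"pics/{n}0.png",f)
    m=vision.camera_model(n);print(n,m)
s=bot.observe();print({k:s[k] for k in("clock","position","tool_rot","force","grip_width")})
E
```

```text
side {'mtx': array([[492.03585862,   0.        , 273.02114416],
       [  0.        , 492.03585862, 213.9511061 ],
       [  0.        ,   0.        ,   1.        ]]), 'k1': 0.010113054794335991, 'T': array([[ 0.96481749, -0.15007507,  0.21588119,  0.28135117],
       [-0.26220432, -0.48865264,  0.83214631, -0.84384586],
       [-0.0193935 , -0.8594743 , -0.51081095,  0.64962023],
       [ 0.        ,  0.        ,  0.        ,  1.        ]])}
top {'mtx': array([[505.6055659 ,   0.        , 271.15857639],
       [  0.        , 505.6055659 , 211.15787482],
       [  0.        ,   0.        ,   1.        ]]), 'k1': -0.08549184530279173, 'T': array([[-0.05695855, -0.97709129,  0.20505688,  0.3246727 ],
       [-0.99836439,  0.05473015, -0.0165273 ,  0.05354843],
       [ 0.00492589, -0.20566286, -0.97861051,  1.1542725 ],
       [ 0.        ,  0.        ,  0.        ,  1.        ]])}
{'clock': 0.1, 'position': array([ 0.13861877, -0.60914092,  0.23079454]), 'tool_rot': array([-3.14061144e+00,  5.30341023e-05,  2.23760445e-01]), 'force': array([-1.35017938,  0.22249109, -0.41226595]), 'grip_width': 0.08580469881203097}
```

View pics/top0.png

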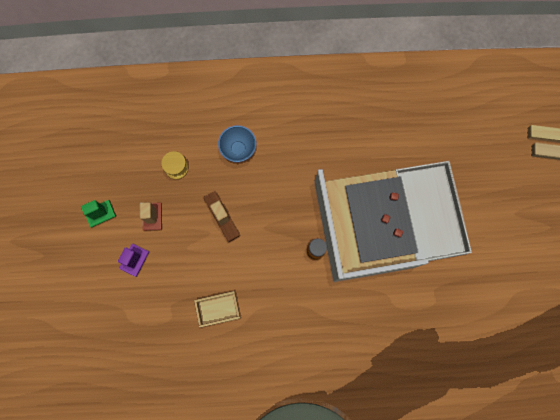

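View pics/side0.png

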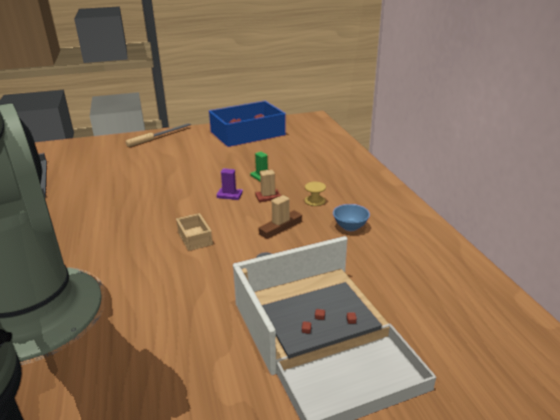

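The top view shows the plate centred at about (383,220), with chips at (394,197), (386,219) and (398,233). The pan is at (432,212) and the scraper, with its dark foot and pale grip, at (221,217). There are three stone-like objects: green at (98,212), purple at (133,260) and reddish with a pale wooden holder at (151,215). The reddish one fits the description. I'll measure next and confirm it with a crop.

```bash
cat > h.py <<'E'
import cv2, numpy as np
from workcell import bot, vision
def ray(n,uv):
    m=vision.camera_model(n);K=m["mtx"];T=m["T"]
    d=(np.array(uv,float)-K[:2,2])/K[0,0]
    p=d.copy()
    for _ in range(20): p=d/(1+m["k1"]*(p@p))
    return T[:3,3],T[:3,:3]@np.r_[p,1]
def onz(n,uv,z):
    o,d=ray(n,uv);return o+d*(z-o[2])/d[2]
def proj(n,P):
    m=vision.camera_model(n);T=m["T"];q=T[:3,:3].T@(np.array(P)-T[:3,3]);p=q[:2]/q[2]
    return m["mtx"][:2,:2]@(p*(1+m["k1"]*(p@p)))+m["mtx"][:2,2]
def blobs(mask,box,amin=15):
    x0,y0,x1,y1=box;mm=np.zeros(mask.shape,np.uint8);mm[y0:y1,x0:x1]=mask[y0:y1,x0:x1]
    c,_=cv2.findContours(mm,cv2.RETR_EXTERNAL,cv2.CHAIN_APPROX_NONE)
    return sorted([k for k in c if cv2.contourArea(k)>=amin],key=cv2.contourArea,reverse=True)
def rect(n,c,z):
    P=np.array([onz(n,p[0],z)[:2] for p in c])*1000
    return cv2.minAreaRect(P.astype(np.float32))
E
python3 - <<'E'
from h import *
f=cv2.imread("pics/top0.png");h=cv2.cvtColor(f,cv2.COLOR_BGR2HSV)
for n,p in dict(plate=(365,240),pan=(432,212),foot=(230,230),grip=(218,211),slab=(152,222),hold=(146,210),holdside=(146,217),base=(345,220),bench=(190,190),chip=(386,219)).items(): print(n,h[p[1],p[0]])
cr=f[185:250,120:250];cr=cv2.resize(cr,None,fx=6,fy=6,interpolation=cv2.INTER_CUBIC)
cv2.imwrite("pics/crop1.png",cr)
H,S,V=cv2.split(h)
plate=((S<90)&(V<110)).astype(np.uint8)*255
for c in blobs(plate,(340,165,425,270),300): print("plate",rect("top",c,.04))
chip=(((H<10)|(H>170))&(S>130)&(V>60)).astype(np.uint8)*255
for c in blobs(chip,(350,175,420,260),10): print("chip",cv2.minAreaRect(c),rect("top",c,.054)[0])
E
```

```text
plate [90  5 94]
pan [ 22  15 183]
foot [ 11 157 104]
grip [ 19 106 183]
slab [ 18 127  84]
hold [ 22 101 182]
holdside [ 20 107 174]
base [ 23  95 182]
bench [ 14 154 141]
chip [  6 136 148]
plate ((527.1239624023438, -211.3811492919922), (178.64950561523438, 131.6243438720703), 6.324357509613037)
chip ((398.0000305175781, 232.50003051757812), (7.273237705230713, 6.640782833099365), 18.43494987487793) (491.05072021484375, -243.2898712158203)
chip ((385.60003662109375, 218.30003356933594), (6.708203315734863, 7.155416965484619), 26.56505012512207) (524.7521362304688, -218.81072998046875)
chip ((394.0, 196.0), (6.0, 6.0), 90.0) (574.5881958007812, -243.2791748046875)
```

View pics/crop1.png

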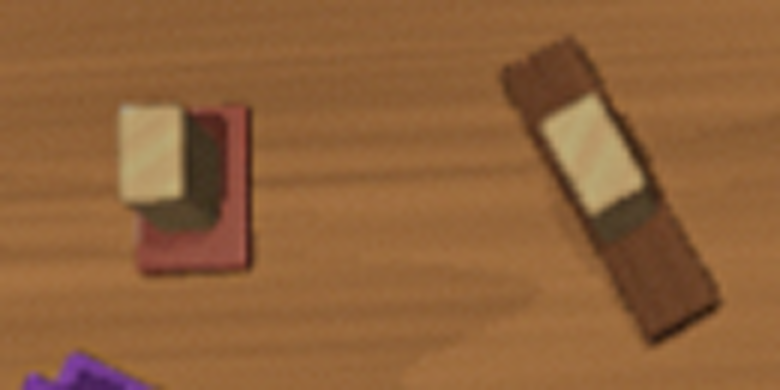

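The crop confirms it: a reddish slab with a pale holder on the left and the scraper on the right. The plate measures 178.6 x 131.6 mm against 180 x 132, at yaw +6.3°. Next I'll measure the scraper and stone.

Run:
```python
from h import *
f=cv2.imread("pics/top0.png");h=cv2.cvtColor(f,cv2.COLOR_BGR2HSV);H,S,V=cv2.split(h)
u=lambda m:m.astype(np.uint8)*255
pale=u((H>15)&(S<125)&(V>150))
for nm,b,z in(("grip",(200,190,242,245),.082),("hold",(130,195,165,235),.078)):
    for c in blobs(pale,b,30): print(nm,cv2.boundingRect(c),rect("top",c,z))
foot=u(V<125)
for c in blobs(foot,(195,185,245,247),100):
    print("footmask",cv2.boundingRect(c),rect("top",c,.018))
red=u(((H<9)|(H>170))&(S>90)&(V>60))
for c in blobs(red,(130,195,167,235),30): print("slab",cv2.boundingRect(c),rect("top",c,.012), rect("top",c,.012))
fs=cv2.imread("pics/side0.png");hs=cv2.cvtColor(fs,cv2.COLOR_BGR2HSV);H,S,V=cv2.split(hs)
for n,p in (("jar",None),):pass
for k,uv,z in(("jar",(317,245),.075),("bowl",(238,143),.03),("box",(217,309),.04),("spool",(174,161),.046)): print(k,onz("top",uv,z))
print(vision.camera_model("top")["T"][:3,3], bot.observe()["tool_rot"])
```

```text
grip (211, 201, 16, 19) ((558.1759033203125, 149.7994384765625), (36.866455078125, 22.247413635253906), 24.001493453979492)
hold (140, 202, 10, 16) ((569.3795776367188, 311.6163330078125), (19.8968505859375, 34.438446044921875), 89.60749816894531)
footmask (203, 191, 37, 52) ((558.2482299804688, 148.22067260742188), (123.72933197021484, 36.658653259277344), 27.072219848632812)
slab (143, 203, 19, 28) ((567.348876953125, 309.9912109375), (41.83787536621094, 63.03508377075195), 89.28585815429688) ((567.348876953125, 309.9912109375), (41.83787536621094, 63.03508377075195), 89.28585815429688)
jar [ 0.4709216 -0.0590381  0.075    ]
bowl [0.72746527 0.10281649 0.03      ]
box [0.34796328 0.16452948 0.04      ]
spool [0.68679113 0.25074085 0.046     ]
[0.3246727  0.05354843 1.1542725 ] [-3.14061144e+00  5.30341023e-05  2.23760445e-01]
```

```bash
cat > plan.py <<'E'
# python3 plan.py x,y,z,yaw_deg ... : chain of calls from the measured pose (tool down)
import sys
from h import *
from scipy.spatial.transform import Rotation as Ro
s=bot.observe();p=s["position"];R=Ro.from_euler("xyz",s["tool_rot"])
for a in sys.argv[1:]:
    *t,yw=map(float,a.split(","));t=np.array(t)
    R2=Ro.from_euler("xyz",[np.pi,0,np.radians(yw)])
    print(a,"slide",np.round(R.inv().apply(t-p)*100,2),"turn",np.round((R.inv()*R2).as_rotvec(degrees=True),1))
    p,R=t,R2
print("clock",s["clock"],"pos",np.round(s["position"],4),"rot",np.round(np.degrees(s["tool_rot"]),2),"q",np.round(s["qpos"],2),"F",np.round(s["force"],1),"w",round(s["grip_width"],4))
E
python3 plan.py .34,-.40,.25,12.8 .50,-.14,.25,12.8 .558,.148,.25,27
```

```text
.34,-.40,.25,12.8 slide [ 24.28 -15.93  -1.91] turn [-0.1  0.   0. ]
.50,-.14,.25,12.8 slide [ 21.36 -21.81  -0.  ] turn [0. 0. 0.]
.558,.148,.25,27 slide [ 12.04 -26.8   -0.  ] turn [ -0.    0.  -14.2]
clock 0.1 pos [ 0.1386 -0.6091  0.2308] rot [-179.94    0.     12.82] q [ 1.28  0.52 -0.04  1.6   0.02  1.02 -0.11] F [-1.4  0.2 -0.4] w 0.0858
```

Request:
arm_command(gripper=[8.5,8.5,8.5,8.5,8.5], slide=[[24.3,-15.9,-1.9],[24.3,-15.9,-1.9],[24.3,-15.9,-1.9],[24.3,-15.9,-1.9],[24.3,-15.9,-1.9]], turn=[[0,0,0],[0,0,0],[0,0,0],[0,0,0],[0,0,0]], force=40)

```text
clock: 0.72
position: [0.3422, -0.3981, 0.2504]
tool_rot: [-3.141, -0.0, 0.226]
force: [-0.8, 0.1, 0.7]
grip_width: 0.085
```

Request:
arm_command(gripper=[8.5,8.5,8.5,8.5,8.5], slide=[[21.4,-21.8,0],[21.4,-21.8,0],[21.4,-21.8,0],[21.4,-21.8,0],[21.4,-21.8,0]], turn=[[0,0,0],[0,0,0],[0,0,0],[0,0,0],[0,0,0]])

```text
clock: 1.35
position: [0.5014, -0.1382, 0.2503]
tool_rot: [-3.141, -0.0, 0.224]
force: [0.1, -1.2, 0.5]
grip_width: 0.085
```

Request:
arm_command(gripper=[8.5,8.5,8.5,8.5,8.5], slide=[[12.0,-26.8,0],[12.0,-26.8,0],[12.0,-26.8,0],[12.0,-26.8,0],[12.0,-26.8,0]], turn=[[0,0,-14],[0,0,-14],[0,0,-14],[0,0,-14],[0,0,-14]])

```text
clock: 1.98
position: [0.558, 0.1505, 0.2501]
tool_rot: [-3.141, 0.0, 0.47]
force: [-0.1, -1.9, -0.3]
grip_width: 0.0851
```

Request:
arm_command(gripper=[8.5,8.5,8.5,8.5,8.5], slide=[[0,0.1,6],[0,0.1,12],[0,0.1,17],[0,0.1,20.5],[0,0.1,20.5]], turn=[[0,0,0],[0,0,0],[0,0,0],[0,0,0],[0,0,0]])

```text
clock: 2.6
position: [0.557, 0.1463, 0.0432]
tool_rot: [-3.141, 0.005, 0.468]
force: [0.7, 0.4, 1.2]
grip_width: 0.0847
```

Request:
arm_command(gripper=[1.5,1.5,1.5,1.5,1.5], slide=[[0,0,0],[0,0,0],[0,0,0],[0,0,0],[0,0,0]], turn=[[0,0,0],[0,0,0],[0,0,0],[0,0,0],[0,0,0]], force=50)

```text
clock: 3.22
position: [0.5588, 0.1467, 0.0458]
tool_rot: [3.141, -0.0, 0.468]
force: [-1.7, 0.1, 7.5]
grip_width: 0.0235
```

```bash
python3 - <<'E'
from h import *
a=vision.grab_frame("top")[150:280,120:300];b=vision.grab_frame("side")[140:270,180:380]
cv2.imwrite("pics/g1.png",np.hstack([cv2.resize(a,(400,290)),cv2.resize(b,(400,290))]))
E
python3 plan.py .558,.149,.16,27
```

```text
.558,.149,.16,27 slide [  0.03  -0.24 -11.42] turn [ 0.  -0.  -0.2]
clock 3.325 pos [0.5589 0.1467 0.0458] rot [ 1.7999e+02 -3.0000e-02  2.6810e+01] q [-0.15  0.71 -0.29  1.84  0.33  0.63 -1.75] F [-2.5 -0.8  7.2] w 0.0232
```

View pics/g1.png

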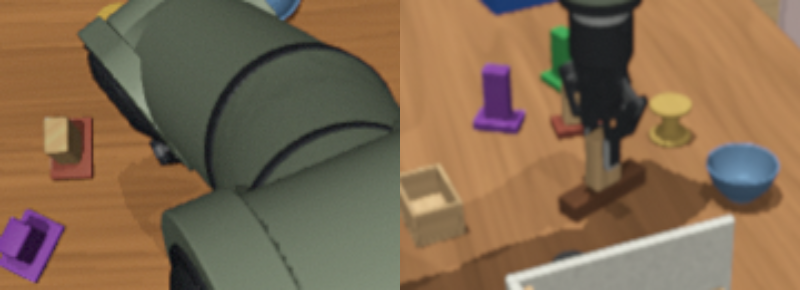

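The picture shows the scraper gripped by its grip and standing level, with an opening of 23.5 mm against 24.

```bash
python3 plan.py .558,.147,.21,6.3 .5255,-.05,.21,6.3 .5255,-.1794,.21,6.3 .5255,-.1794,.0885,6.3 .5358,-.273,.0885,6.3
```

```text
.558,.147,.21,6.3 slide [ -0.05  -0.06 -16.42] turn [ 0.  -0.  20.5]
.5255,-.05,.21,6.3 slide [-5.39 19.22  0.  ] turn [0. 0. 0.]
.5255,-.1794,.21,6.3 slide [-1.42 12.86  0.  ] turn [0. 0. 0.]
.5255,-.1794,.0885,6.3 slide [ 0.   -0.   12.15] turn [0. 0. 0.]
.5358,-.273,.0885,6.3 slide [-0.    9.42  0.  ] turn [0. 0. 0.]
clock 3.325 pos [0.5589 0.1467 0.0458] rot [ 1.7999e+02 -3.0000e-02  2.6810e+01] q [-0.15  0.71 -0.29  1.84  0.33  0.63 -1.75] F [-2.5 -0.8  7.2] w 0.0232
```

Request:
arm_command(gripper=[1.5,1.5,1.5,1.5,1.5], slide=[[0,0,-4],[0,0,-9],[0,0,-13],[0,0,-16.4],[0,0,-16.4]], turn=[[0,0,0],[0,0,7],[0,0,14],[0,0,20.5],[0,0,20.5]])

```text
clock: 3.95
position: [0.5596, 0.147, 0.2118]
tool_rot: [-3.141, -0.004, 0.109]
force: [-0.5, 0.2, -2.3]
grip_width: 0.0233
```

Request:
arm_command(gripper=[1.5,1.5,1.5,1.5,1.5], slide=[[-1.4,5,0],[-2.8,10,0],[-4.1,15,0],[-5.4,19.2,0],[-5.4,19.2,0]], turn=[[0,0,0],[0,0,0],[0,0,0],[0,0,0],[0,0,0]])

```text
clock: 4.58
position: [0.5249, -0.0537, 0.2084]
tool_rot: [3.141, 0.002, 0.107]
force: [-0.2, 1.1, -1.8]
grip_width: 0.0236
```

Request:
arm_command(gripper=[1.5,1.5,1.5,1.5,1.5], slide=[[-0.5,4,0],[-1,8,0],[-1.4,11,0],[-1.4,12.9,0],[-1.4,12.9,0]], turn=[[0,0,0],[0,0,0],[0,0,0],[0,0,0],[0,0,0]])

```text
clock: 5.2
position: [0.5264, -0.1803, 0.2087]
tool_rot: [-3.141, 0.001, 0.11]
force: [-0.2, 0.6, -1.8]
grip_width: 0.0235
```

```bash
python3 plan.py  .5255,-.1794,.12,6.3 .5255,-.1794,.0885,6.3 .5358,-.273,.0885,6.3
python3 - <<'E'
from h import *
b=vision.grab_frame("side")
cv2.imwrite("pics/w1.png",cv2.resize(b[170:420,200:460],(780,600)))
E
```

```text
.5255,-.1794,.12,6.3 slide [-0.07 -0.09  8.87] turn [-0.  0. -0.]
.5255,-.1794,.0885,6.3 slide [ 0.   -0.    3.15] turn [0. 0. 0.]
.5358,-.273,.0885,6.3 slide [-0.    9.42  0.  ] turn [0. 0. 0.]
clock 5.2 pos [ 0.5264 -0.1803  0.2087] rot [-1.7998e+02  4.0000e-02  6.2900e+00] q [ 0.37  0.44 -0.2   1.8   0.11  0.91 -1.34] F [-0.2  0.6 -1.8] w 0.0235
```

View pics/w1.png

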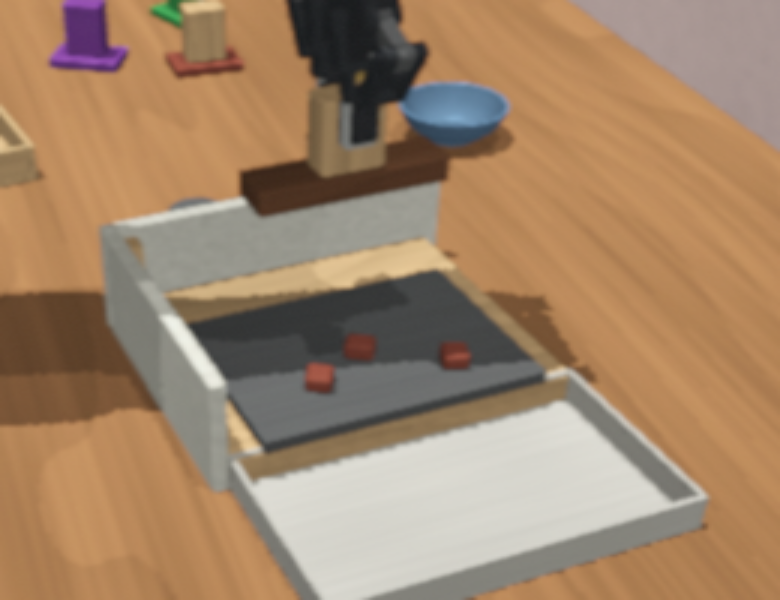

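The scraper hangs level above the plate. The chips are at about (320,378), (360,347) and (455,355), and its foot spans them.

Request:
arm_command(gripper=[1.5,1.5,1.5,1.5,1.5], slide=[[0,0,4],[0,0,8],[0,0,10.5],[0,0,11.9],[0,0,11.9]], turn=[[0,0,0],[0,0,0],[0,0,0],[0,0,0],[0,0,0]])

```text
clock: 5.88
position: [0.5263, -0.179, 0.0899]
tool_rot: [-3.141, 0.001, 0.111]
force: [0.5, 0.2, -1.6]
grip_width: 0.0236
```

Request:
arm_command(gripper=[1.5,1.5,1.5,1.5,1.5], slide=[[0,0.5,0],[0,1.3,0],[0,2.2,0],[0,3.1,0],[0,4,0]], turn=[[0,0,0],[0,0,0],[0,0,0],[0,0,0],[0,0,0]])

```text
clock: 6.5
position: [0.5308, -0.2205, 0.0904]
tool_rot: [3.142, -0.0, 0.11]
force: [0.3, 0.1, -0.6]
grip_width: 0.0235
```

Request:
arm_command(gripper=[1.5,1.5,1.5,1.5,1.5], slide=[[0,1,0],[0,2,0],[0,3,0],[0,4,0],[0,4.6,0]], turn=[[0,0,0],[0,0,0],[0,0,0],[0,0,0],[0,0,0]])

```text
clock: 7.12
position: [0.5358, -0.2661, 0.0902]
tool_rot: [3.142, 0.0, 0.11]
force: [0.2, 0.5, -1.0]
grip_width: 0.0237
```

```bash
python3 plan.py  .5358,-.273,.0885,6.3
python3 - <<'E'
from h import *
b=vision.grab_frame("side")
cv2.imwrite("pics/w2.png",cv2.resize(b[200:420,220:460],(650,600)))
E
```

```text
.5358,-.273,.0885,6.3 slide [-0.08  0.68  0.17] turn [ 0.  0. -0.]
clock 7.125 pos [ 0.5358 -0.2661  0.0902] rot [1.80e+02 1.00e-02 6.29e+00] q [ 0.49  0.66 -0.18  1.78  0.17  0.72 -1.24] F [ 0.2  0.5 -1. ] w 0.0237
```

View pics/w2.png

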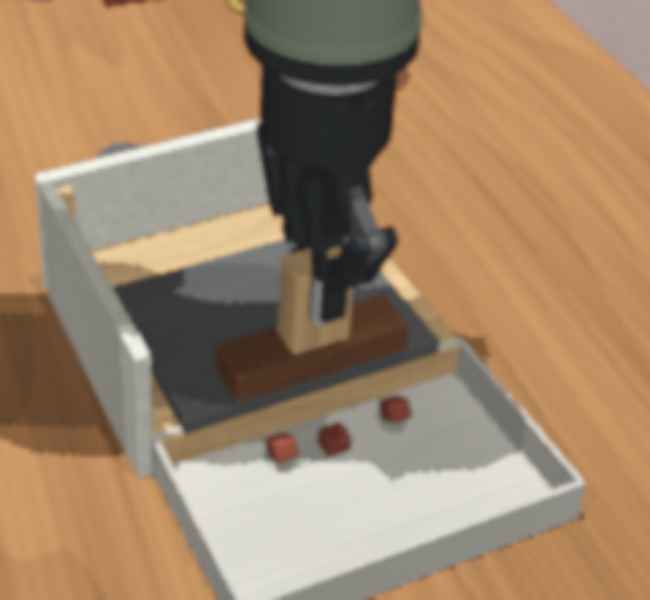

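All three chips lie on the pan floor at crop pixels (282,447), (334,438) and (396,409). I'll check their positions and plan the return.

```bash
python3 - <<'E'
from h import *
c,s=np.cos(np.radians(6.3)),np.sin(np.radians(6.3))
for x,y in((282,447),(334,438),(396,409)):
    p=onz("side",(220+x*240/650,200+y*220/600),.010)[:2]-[.5271,-.2114]
    print("station mm",np.round(1000*np.array([c*p[0]+s*p[1],-s*p[0]+c*p[1]])))
E
python3 plan.py .5358,-.266,.215,6.3 .5275,-.05,.215,6.3 .558,.147,.215,16 .558,.147,.215,27 .558,.147,.047,27
```

```text
station mm [-32. -88.]
station mm [  1. -93.]
station mm [ 49. -87.]
.5358,-.266,.215,6.3 slide [ 1.000e-02 -7.000e-02 -1.248e+01] turn [ 0.  0. -0.]
.5275,-.05,.215,6.3 slide [  1.55 -21.56  -0.  ] turn [0. 0. 0.]
.558,.147,.215,16 slide [  5.19 -19.25  -0.  ] turn [ 0.   0.  -9.7]
.558,.147,.215,27 slide [0. 0. 0.] turn [ -0.   0. -11.]
.558,.147,.047,27 slide [ 0.  -0.  16.8] turn [0. 0. 0.]
clock 7.175 pos [ 0.5358 -0.2668  0.0902] rot [179.98   0.     6.27] q [ 0.49  0.66 -0.18  1.77  0.17  0.72 -1.24] F [-0.4 -0.8 -1.2] w 0.0232
```

Request:
arm_command(gripper=[1.5,1.5,1.5,1.5,1.5], slide=[[0,0,-3],[0,0,-7],[0,0,-10],[0,0,-12.5],[0,0,-12.5]], turn=[[0,0,0],[0,0,0],[0,0,0],[0,0,0],[0,0,0]])

```text
clock: 7.8
position: [0.5366, -0.2655, 0.217]
tool_rot: [3.14, -0.003, 0.111]
force: [-0.5, 0.3, -2.6]
grip_width: 0.0232
```

Request:
arm_command(gripper=[1.5,1.5,1.5,1.5,1.5], slide=[[0.4,-5,0],[0.8,-11,0],[1.2,-17,0],[1.5,-21.5,0],[1.5,-21.5,0]], turn=[[0,0,0],[0,0,0],[0,0,0],[0,0,0],[0,0,0]])

```text
clock: 8.43
position: [0.5266, -0.0463, 0.2145]
tool_rot: [-3.14, 0.001, 0.116]
force: [0.3, -0.3, -1.4]
grip_width: 0.0237
```

Request:
arm_command(gripper=[1.5,1.5,1.5,1.5,1.5], slide=[[1.2,-5,0],[2.6,-10,0],[4,-15,0],[5.2,-19.2,0],[5.2,-19.2,0]], turn=[[0,0,-5],[0,0,-10],[0,0,-15],[0,0,-20],[0,0,-20]])

```text
clock: 9.05
position: [0.5573, 0.1495, 0.2142]
tool_rot: [-3.14, 0.001, 0.465]
force: [0.3, -0.4, -1.7]
grip_width: 0.0234
```

Request:
arm_command(gripper=[1.5,1.5,1.5,1.5,1.5], slide=[[0,0,5],[0,0,10],[0,0,14],[0,0,15.5],[0,0,15.5]], turn=[[0,0,0],[0,0,0],[0,0,0],[0,0,0],[0,0,0]])

```text
clock: 9.68
position: [0.5575, 0.1459, 0.06]
tool_rot: [-3.142, 0.001, 0.459]
force: [0.5, 0.8, -0.4]
grip_width: 0.0235
```

Base now about 14 mm above the bench; I'll lower it to just touching.

Request:
arm_command(gripper=[1.5,1.5,1.5,1.5,1.5], slide=[[0,0,0.5],[0,0,1],[0,0,1.3],[0,0,1.4],[0,0,1.4]], turn=[[0,0,0],[0,0,0],[0,0,0],[0,0,0],[0,0,0]])

```text
clock: 10.3
position: [0.5577, 0.1465, 0.0464]
tool_rot: [-3.142, -0.0, 0.459]
force: [0.1, 0.2, -2.0]
grip_width: 0.0237
```

Request:
arm_command(gripper=[1.5,1.5,8.5,8.5,8.5], slide=[[0,0,0.1],[0,0,0.1],[0,0,0.1],[0,0,0.1],[0,0,0.1]], turn=[[0,0,0],[0,0,0],[0,0,0],[0,0,0],[0,0,0]])

```text
clock: 10.92
position: [0.5576, 0.1466, 0.0453]
tool_rot: [-3.142, -0.0, 0.459]
force: [-0.5, -0.3, 0.9]
grip_width: 0.0765
```

Request:
arm_command(gripper=[8.5,8.5,8.5,8.5,8.5], slide=[[0,0,0],[0,0,-4],[0,0,-10],[0,0,-16],[0,0,-16]], turn=[[0,0,0],[0,0,0],[0,0,0],[0,0,0],[0,0,0]])

```text
clock: 11.55
position: [0.5595, 0.1472, 0.2098]
tool_rot: [3.14, -0.007, 0.459]
force: [0.5, -0.5, -1.5]
grip_width: 0.085
```

```bash
python3 plan.py .568,.310,.21,5 .568,.310,.21,-0.7 .568,.310,.045,-.7
```

```text
.568,.310,.21,5 slide [  7.97 -14.22   0.02] turn [-0.  -0.4 21.3]
.568,.310,.21,-0.7 slide [0. 0. 0.] turn [ 0.  -0.   5.7]
.568,.310,.045,-.7 slide [ 0.  -0.  16.5] turn [0. 0. 0.]
clock 11.55 pos [0.5595 0.1472 0.2098] rot [179.93  -0.4   26.3 ] q [-0.09  0.49 -0.38  1.74  0.22  0.95 -1.67] F [ 0.5 -0.5 -1.5] w 0.085
```

Request:
arm_command(gripper=[8.5,8.5,8.5,8.5,8.5], slide=[[2,-4,0],[4.5,-8,0],[7,-12,0],[8,-14.2,0],[8,-14.2,0]], turn=[[0,0,7],[0,0,14],[0,0,21],[0,0,27],[0,0,27]])

```text
clock: 12.18
position: [0.5653, 0.3114, 0.2044]
tool_rot: [-3.141, 0.001, -0.01]
force: [-0.3, -0.4, 0.2]
grip_width: 0.0848
```

```bash
python3 plan.py .568,.310,.043,-.7;  python3 - <<'E'
from h import *
b=vision.grab_frame("side")
cv2.imwrite("pics/s1.png",cv2.resize(b[130:280,180:380],(800,600)))
E
```

```text
.568,.310,.043,-.7 slide [ 0.29  0.14 16.14] turn [-0.   0.1  0.1]
clock 12.175 pos [0.5653 0.3114 0.2044] rot [-1.7999e+02  7.0000e-02 -5.5000e-01] q [-0.42  0.59 -0.27  1.56  0.17  1.02 -2.32] F [-0.3 -0.4  0.2] w 0.0848
```

View pics/s1.png

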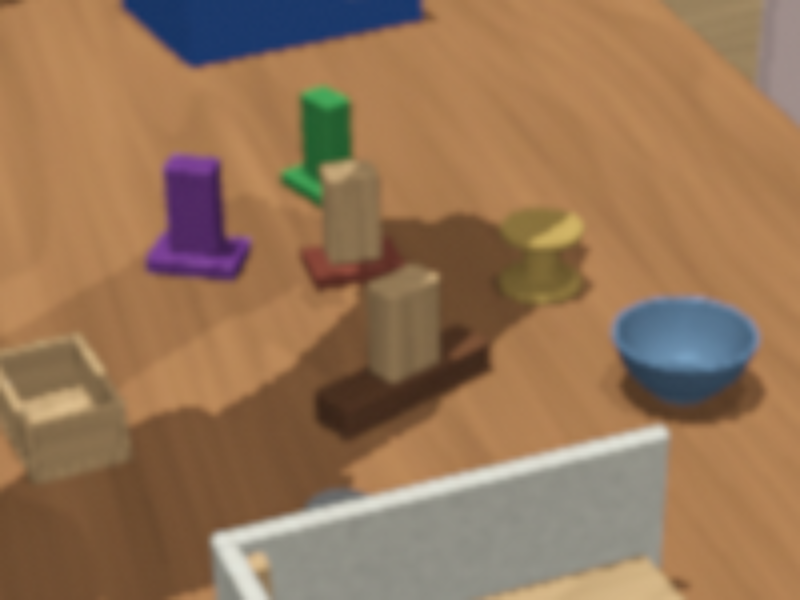

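The scraper stands upright at (405,350), released. The stone, a reddish slab with a pale holder, is at (350,220) and undisturbed. Descending on it.

Request:
arm_command(gripper=[8.5,8.5,8.5,8.5,8.5], slide=[[0.3,0.1,5],[0.3,0.1,10],[0.3,0.1,14],[0.3,0.1,16],[0.3,0.1,16]], turn=[[0,0,0],[0,0,0],[0,0,0],[0,0,0],[0,0,0]])

```text
clock: 12.85
position: [0.5692, 0.3074, 0.0447]
tool_rot: [3.141, 0.001, -0.012]
force: [0.0, -0.3, 0.5]
grip_width: 0.0849
```

Request:
arm_command(gripper=[1.5,1.5,1.5,1.5,1.5], slide=[[0,0,0],[0,0,0],[0,0,0],[0,0,0],[0,0,0]], turn=[[0,0,0],[0,0,0],[0,0,0],[0,0,0],[0,0,0]])

```text
clock: 13.48
position: [0.5695, 0.3085, 0.0458]
tool_rot: [-3.141, -0.0, -0.012]
force: [-1.0, -0.7, 5.7]
grip_width: 0.0236
```

```bash
python3 plan.py .568,.310,.24,2 .56,.05,.24,6.3 .5271,-.2114,.24,6.3 .5271,-.2114,.13,6.3
```

```text
.568,.310,.24,2 slide [ -0.14  -0.16 -19.42] turn [-0.  -0.  -2.7]
.56,.05,.24,6.3 slide [-1.71 25.96  0.  ] turn [-0.   0.  -4.3]
.5271,-.2114,.24,6.3 slide [-6.14 25.62  0.  ] turn [0. 0. 0.]
.5271,-.2114,.13,6.3 slide [ 0. -0. 11.] turn [0. 0. 0.]
clock 13.475 pos [0.5695 0.3085 0.0458] rot [-1.7998e+02 -3.0000e-02 -6.7000e-01] q [-0.44  0.79 -0.23  1.65  0.24  0.73 -2.37] F [-1.  -0.7  5.7] w 0.0236
```

Request:
arm_command(gripper=[1.5,1.5,1.5,1.5,1.5], slide=[[0,0,-3],[0,0,-8],[0,0,-14],[0,0,-19.4],[0,0,-19.4]], turn=[[0,0,0],[0,0,0],[0,0,-2],[0,0,-3],[0,0,-3]])

```text
clock: 14.1
position: [0.5708, 0.3091, 0.2436]
tool_rot: [-3.139, -0.006, 0.04]
force: [-0.3, 0.7, -2.3]
grip_width: 0.0233
```

Request:
arm_command(gripper=[1.5,1.5,1.5,1.5,1.5], slide=[[-0.3,5,0],[-0.7,11,0],[-1.1,17,0],[-1.5,22.5,0],[-1.7,26,0]], turn=[[0,0,0],[0,0,-1],[0,0,-2],[0,0,-4],[0,0,-4]])

```text
clock: 14.72
position: [0.5622, 0.0446, 0.2384]
tool_rot: [3.141, 0.001, 0.108]
force: [0.8, 0.5, -1.5]
grip_width: 0.0232
```

```bash
python3 plan.py .5271,-.2114,.24,6.3
```

```text
.5271,-.2114,.24,6.3 slide [-6.26 25.07 -0.13] turn [ 0.   0.1 -0.1]
clock 14.725 pos [0.5622 0.0446 0.2384] rot [1.7996e+02 8.0000e-02 6.2100e+00] q [ 0.02  0.43 -0.28  1.74  0.14  0.99 -1.77] F [ 0.8  0.5 -1.5] w 0.0232
```

Request:
arm_command(gripper=[1.5,1.5,1.5,1.5,1.5], slide=[[-1.5,6,0],[-3,12,0],[-4.5,18,0],[-5.7,23,0],[-6.3,25.2,0]], turn=[[0,0,0],[0,0,0],[0,0,0],[0,0,0],[0,0,0]])

```text
clock: 15.35
position: [0.5266, -0.2129, 0.2383]
tool_rot: [3.141, 0.002, 0.107]
force: [-0.2, 0.7, -1.3]
grip_width: 0.0233
```

Request:
arm_command(gripper=[1.5,1.5,1.5,1.5,1.5], slide=[[0,0,0],[0,0,4],[0,0,8],[0,0,11],[0,0,11]], turn=[[0,0,0],[0,0,0],[0,0,0],[0,0,0],[0,0,0]])

```text
clock: 15.98
position: [0.5269, -0.2081, 0.1273]
tool_rot: [-3.139, 0.004, 0.112]
force: [0.4, -0.6, -1.8]
grip_width: 0.0232
```

```bash
python3 plan.py .5285,-.2114,.0965,6.3
python3 - <<'E'
from h import *
b=vision.grab_frame("side")
cv2.imwrite("pics/z1.png",cv2.resize(b[220:420,220:460],(720,600)))
h=cv2.cvtColor(b,cv2.COLOR_BGR2HSV);H,S,V=cv2.split(h)
red=(((H<9)|(H>170))&(S>90)&(V>40)).astype(np.uint8)*255
z=bot.observe()["position"][2]-.0458
for c in blobs(red,(240,220,440,400),20): print(cv2.boundingRect(c),np.round(rect("side",c,z+.006),0) if 0 else rect("side",c,z+.012)[0])
E
```

```text
.5285,-.2114,.0965,6.3 slide [0.13 0.35 3.07] turn [-0.1  0.2  0.1]
clock 15.975 pos [ 0.5269 -0.2081  0.1273] rot [-179.87    0.22    6.4 ] q [ 0.41  0.57 -0.19  1.84  0.15  0.75 -1.32] F [ 0.4 -0.6 -1.8] w 0.0232
(298, 285, 42, 22) (520.8049926757812, -221.10333251953125)
(363, 348, 10, 12) (543.064453125, -373.3614501953125)
(338, 356, 11, 11) (503.60614013671875, -375.597900390625)
(321, 362, 9, 12) (473.8079528808594, -380.5861511230469)
```

View pics/z1.png

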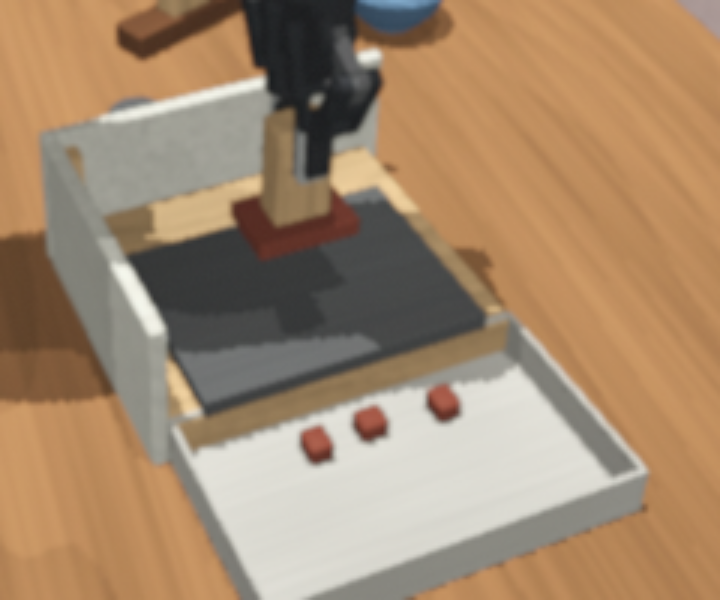

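The slab is level about 40 mm above the plate, and the chips are in the pan at (317,444), (370,423) and (443,402). Lowering slowly.

Request:
arm_command(gripper=[1.5,1.5,1.5,1.5,1.5], slide=[[0.1,0,0.6],[0.1,0.1,1.2],[0.1,0.1,1.8],[0.1,0.1,2.2],[0.1,0.1,2.2]], turn=[[0,0,0],[0,0,0],[0,0,0],[0,0,0],[0,0,0]])

```text
clock: 16.65
position: [0.529, -0.2104, 0.107]
tool_rot: [-3.141, 0.001, 0.11]
force: [-0.2, 0.7, -0.6]
grip_width: 0.0232
```

Request:
arm_command(gripper=[1.5,1.5,1.5,1.5,1.5], slide=[[0,0,0],[0,0,0],[0,0,0],[0,0,0],[0,0,0]], turn=[[0,0,0],[0,0,0],[0,0,0],[0,0,0],[0,0,0]])

```text
clock: 17.27
position: [0.5291, -0.2105, 0.1073]
tool_rot: [-3.142, 0.0, 0.11]
force: [-0.3, -0.4, -2.2]
grip_width: 0.023
```

```bash
python3 plan.py .5285,-.2114,.0965,6.3
```

```text
.5285,-.2114,.0965,6.3 slide [-0.07  0.08  1.08] turn [-0.  0.  0.]
clock 17.275 pos [ 0.5291 -0.2105  0.1073] rot [-180.      0.      6.32] q [ 0.41  0.6  -0.19  1.84  0.16  0.71 -1.33] F [-0.3 -0.4 -2.2] w 0.023
```

Request:
arm_command(gripper=[1.5,1.5,1.5,1.5,1.5], slide=[[0,0,0.3],[0,0,0.6],[0,0.1,0.9],[0,0.1,1.1],[0,0.1,1.1]], turn=[[0,0,0],[0,0,0],[0,0,0],[0,0,0],[0,0,0]])

```text
clock: 17.9
position: [0.5292, -0.2115, 0.0961]
tool_rot: [-3.141, 0.0, 0.11]
force: [-0.8, 0.6, -1.7]
grip_width: 0.0233
```

Request:
arm_command(gripper=[1.5,1.5,1.5,1.5,1.5], slide=[[0,0,0],[0,0,0],[0,0,0],[0,0,0],[0,0,0]], turn=[[0,0,0],[0,0,0],[0,0,0],[0,0,0],[0,0,0]])

```text
clock: 18.52
position: [0.5293, -0.2115, 0.0963]
tool_rot: [-3.142, -0.0, 0.11]
force: [0.7, -0.2, -1.4]
grip_width: 0.0238
```

```bash
python3 plan.py .5285,-.2114,.0965,6.3
python3 - <<'E'
from h import *
b=vision.grab_frame("side")
cv2.imwrite("pics/z2.png",cv2.resize(b[220:370,220:420],(800,600),interpolation=cv2.INTER_CUBIC))
# predicted corners of the slab top if centred at gap 10 mm (crop px)
c,s=np.cos(np.radians(6.3)),np.sin(np.radians(6.3))
for z in(.062,.050):
  print(z,[tuple(np.round((proj("side",[.5271+c*x-s*y,-.2114+s*x+c*y,z])-[220,220])*4).astype(int)) for x,y in((-.032,.022),(-.032,-.022),(.032,-.022),(.032,.022))])
h=cv2.cvtColor(b,cv2.COLOR_BGR2HSV);H,S,V=cv2.split(h)
red=(((H<9)|(H>170))&(S>90)&(V>40)).astype(np.uint8)*255
k=blobs(red,(240,220,440,335),40)[0][:,0,:]
for n,i in(("left",k[:,0].argmin()),("right",k[:,0].argmax()),("bottom",k[:,1].argmax())): print(n,(k[i]-220)*4)
E
```

```text
.5285,-.2114,.0965,6.3 slide [-0.08 -0.02 -0.02] turn [-0. -0.  0.]
clock 18.525 pos [ 0.5293 -0.2115  0.0963] rot [-180.     -0.      6.32] q [ 0.41  0.62 -0.18  1.85  0.17  0.69 -1.33] F [ 0.7 -0.2 -1.4] w 0.0238
0.062 [(np.int64(312), np.int64(320)), (np.int64(353), np.int64(382)), (np.int64(484), np.int64(344)), (np.int64(439), np.int64(285))]
0.05 [(np.int64(311), np.int64(341)), (np.int64(353), np.int64(403)), (np.int64(483), np.int64(365)), (np.int64(438), np.int64(305))]
left [316 328]
right [480 364]
bottom [356 404]
```

View pics/z2.png

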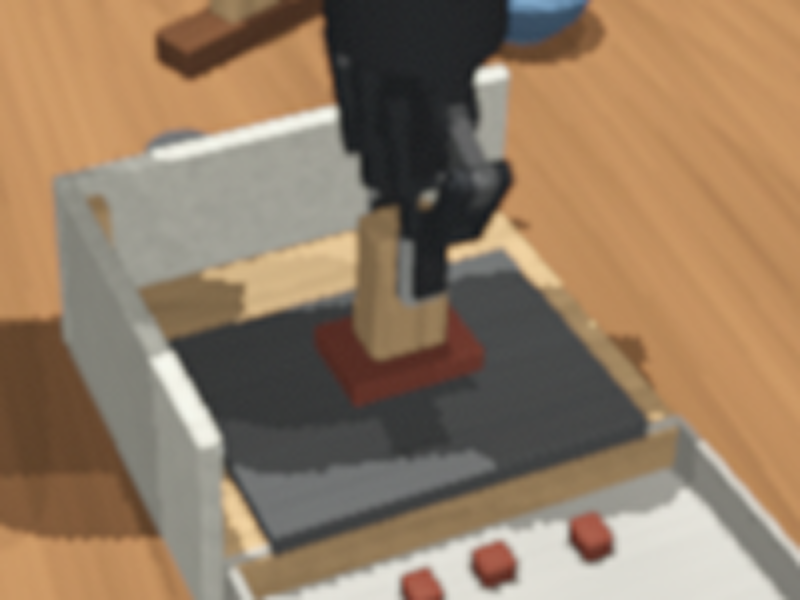

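The slab's observed corners, left (316,328), right (480,364) and bottom (356,404), match the corners predicted for a centred slab with a 10 mm gap to about 1 camera pixel. It is level and parallel, and the chips are in the pan. Handing in.

```bash
python3 -c "
from workcell import job_done;print(job_done())"
```

```text
the job is handed in; nothing more can be done
None
```

I handed the job in with the slab still held about 10 mm above the middle of the plate; the hand-in gave no verdict.

- **Chips:** One wipe with the scraper pushed all three off the plate. They lie in the pan at station y of about -87 to -93 mm, away from its walls. The gripper and arm stayed well above them.
- **Scraper:** I stood it back upright on its original spot, released, about 0.36 m from the plate's middle.
- **Stone:** I lifted it to about 0.2 m, above the splash boards, carried it over and lowered it slowly.
- **Final check:** Arm readings put the gap at about 10.5 mm. The tool was upright to within 0.1° and its yaw was 6.32° against the plate's 6.3°. In the last side view, the slab's corners were within about 1 camera pixel of where a centred slab with a 10 mm gap would appear.
- **Bystanders:** I did not measure the jar, bowl, box and spool again at the end. They looked undisturbed in the pictures where they show, though the jar was mostly hidden behind the splash board.

No check failed or disagreed. The run took about 18.5 s of the 72 s allowed.

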